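# Open the filter bay of a tube warmer

## Task

The air filter of the tube warmer is due for cleaning. Press the blue snap tab in with closed fingertips and, keeping it pressed, push the grey filter cover out of its rails until the whole filter is uncovered and the cover lies flat and loose on the warmer's deck. Slide the cover only, never pick it up, and leave the tubes, the bottle and the tube rack where they stand.

Things in the scene. Friction and masses are not known exactly. Their poses are not given: they have to be found in the camera images.
- warmer: low white bench instrument with a blue band, 220 (x) x 320 (y) x 80 mm high, fixed. Origin: centre of its underside, z up; places below are in this frame, in mm. Its +y is the way the cover slides off, along the line x -15. Its flat top (deck, z 80) is bare and level past the rails, up to a 5 mm rim at y 153. Tubes stand in a row of wells along x 78 (y 12 to 108)
- filter_mid (a point): middle of the air filter: dark foam 8 mm below the deck in an opening x -45 to 15, y -82 to -10, under the cover at the start. On the deck beside it are two guide rails with lips over the cover's side edges, 8 mm high: x -63.5 to -53.5 and x 23.5 to 33.5, y -100 to -30
- tab (a joint): travel of the snap tab, m: 0 = out (cover locked, it can move only 1.5 mm), 0.007 = fully in. A spring: about 2 N starts it, 5.5 N bottoms it; let go, it comes back out. From 0.004 on its catch is clear of the cover. Let go before the cover has moved about 4 mm, it may catch again
- tab_top (a point): middle of the top of the blue ribbed thumb pad, 36 (x) x 30 (y) mm, 2 mm behind the cover's end wall. At rest x -15, y -123, z 89; pressed, it goes straight down to z 82. Its catch, 31 mm further along +y, stands 4 mm above the deck in the cover's window and moves with the pad; it springs up again behind the cover but gives way under a fingertip
- cover: loose grey filter cover, a plate 84 (x) x 100 (y) x 4 mm, about 70 g, with dark slots, a window for the catch near its -y end and a raised end wall on that end. Origin: centre of its underside. At the start it is home: axes as the warmer's, origin x -15, y -56, z 80. Released, it slides freely on the deck towards the warmer's +y
- cover_wall (a point): middle of the outer (-y) face of the cover's end wall, the face to push, 8 mm above the cover's underside. The wall is 72 mm wide, 4 mm thick, its top 12 mm above the deck. At the start at x -15, y -106
- heel_front (a point): one end of that wall face, on the side of the display (cover frame x -36, y -50, z 6 mm)
- heel_rear (a point): the other end of it, on the side of the tube wells (cover frame x 36, y -50, z 6 mm)
- tube0_mid (a point): tube with purple cap in the first well, 13 mm wide, 78 mm long; point on its axis 60 mm above its foot, 15 mm above the deck
- tube1_mid (a point): the same on the tube with yellow cap in the third well
- tube2_mid (a point): the same on the tube with red cap in the fourth well
- reagent: white reagent bottle with orange cap, 42 mm wide, 85 mm high, standing on the bench past the warmer's -y end; origin: centre of its foot
- rack: blue tube rack with capped tubes, 70 x 100 mm, 78 mm high, standing on the bench past the warmer's +y end; origin: centre of its underside
Mind the look-alikes: they are no part of the job. There is more than one size of the cover; the job needs the smallest.

How it is judged:
On the way:
1. the snap tab is pressed in while the cover is still home (value of joint tab above 0.0038 m and y of cover in the frame of warmer below -0.05 m), for 0.1 s.
At the end, for the whole second after the job is handed in: Both ends of the cover's end wall lie past the filter opening (beyond y -10 mm in the warmer's frame); the cover is still and flat on the deck (within 3 mm, tilt under 0.04 rad); the tab is out again; tubes within 12 mm, bottle and rack within 15 mm of where they stood (y of each of heel_front, heel_rear in the frame of warmer above -0.01 m and z of cover in the frame of warmer between 0.077 and 0.083 m and angle between cover's own z axis and vertical below 0.04 rad and linear speed of cover below 0.01 m/s and value of joint tab below 0.0015 m and distance of each of tube0_mid, tube1_mid, tube2_mid from where it was at the start of the episode below 0.012 m and distance of each of reagent, rack from where it was at the start of the episode below 0.015 m); the robot touches nothing.
It fails at once if the cover is lifted (more than 12 mm above the deck) or tipped up (z of cover in the frame of warmer above 0.092 m or angle between cover's own z axis and vertical above 0.25 rad).
It fails at once if a tube is moved or pulled from its well (distance of any of tube0_mid, tube1_mid, tube2_mid from where it was at the start of the episode above 0.012 m).
It fails at once if the bottle or the rack is moved (distance of any of reagent, rack from where it was at the start of the episode above 0.015 m).
It also fails if it takes over 32 s, if anything falls off the work surface, if the arm or the gripper's body presses on something with over 40 N, if the wrist force passes 120 N, or if a joint passes its speed limit or range.

## Robot

A 7-joint arm with a two-finger parallel gripper is mounted at the origin on the work surface. World frame = base frame: x ahead of the robot, y to its left, z up, the work surface at z = 0. Lengths are in m, angles in rad, forces in N, time in s.
With the tool pointing down it reaches from about 0.4 to 0.85 m from the base axis. Payload 4.5 kg.
Tool frame: the origin (TCP) lies at the very end of the fingers, on their centre line; the grasp point (between the pads) lies 19 mm behind it; z points along the fingers, y is the direction in which the jaws open and shut (so a half turn about z gives the same grasp; the last joint's range is limited). The gripper opens to 88 mm and grips with 3 to 60 N. Pads are 18 mm wide; open, the fingers measure 123 mm over their backs; the gripper's body (75 mm by 187 mm) begins 45 mm behind the grasp point.
Start: joints at [-1.259, 0.689, -0.195, 1.565, 0.157, 0.902, -0.215], TCP at [0.171, 0.601, 0.239] pointing down, gripper open.
Joint ranges: [-3.01, 3.01], [-0.46, 2.08], [-1.47, 1.51], [0.13, 2.56], [-1, 4.14], [0.04, 2.09], [-2.66, 2.66]. Speed limits (rad/s): [2.57, 2.57, 3.14, 3.14, 3.14, 3.14, 3.14].

## Interface

Orientations are given as a rotation vector (axis times angle).
In Python, from bench import * gives the robot as it stands. The module is installed in compiled form; this text tells all that it offers.
- The arm moves only by the tool drive_tool, never from a script. Its arguments are lists of equal length, an entry for each row: "linear": the shift along the world's x, y, z in cm, a list of three; "yaw": the turn about the world's z in rad. In form: {"linear": [[dx, dy, dz], ...], "yaw": [yaw, ...]}. A call has 1 to 10 rows; each row shifts and turns the commanded pose from where the row before left it; what a row does not reach is not made up. A row lasts 1/12 s, in which the tool goes at most 41.7 mm and 7.16 degrees, less where a joint would pass 70% of its speed; a pose out of reach is approached as far as the arm can. A call with a gripper value outside its range is refused whole. "jaw" is the finger opening in cm, from 0 to 8.81, set as the call begins (left out, the last holds). The fingers move at their own pace and stop on an object; "squeeze" is the grip in N (left out, the last holds). Time passes only in rows, so rows that do not move let the fingers close. It gives the time, the measured TCP pose, the force and the opening at its end, in the units of the state.
- sense(): the state, without advancing time (a new reading comes with each control period).
- grab_frame(name): name is "side" or "top"; returns a dict with "frame" (480x640x3 uint8, red, green, blue), "intrinsics" (3x3 intrinsics, pixels), "k1" (the pictures are not rectified: a ray, as slopes to the right and down, at radius r is drawn at 1 + k1 r^2 times it, then the intrinsics apply), "position" and "attitude" of the camera in the world. Camera axes: x right, y up, looking along -z (the intrinsics and any distortion apply to the point x, -y, -z); pixel columns grow to the right and rows downward; lengths in m; the calibration is good to about 2 mm. A picture is of the moment at which its call begins. There is no depth.
- hand_in(): hands the job in, once; it reports no verdict.
Trained networks look in a picture, given as the dict that the camera call returned (one of the last four; its "shot" number tells which), for a name from the list of things; names that differ only in an ending like _2 or _b are one class to them, and where a whole thing is asked for, a point or a joint stands for the part that bears it (a point fixed in the world has none). Each returns a list of dicts, best first, with "confidence" (0 to 1); they miss things now and then, are a little off and sometimes report something else, mostly with a low value. They report only what shows in the picture. A call takes as long as a camera call. They do not tell look-alikes from the thing itself.
- search_frame(picture, label): "extent" ([left, top, width, height] as shares, 0 to 1, of the picture: columns of its width, rows of its height, round what is visible of it).
- silhouettes(picture, label): "mask" (480x640 bool, what is visible of it) and "extent" ([left, top, width, height] as shares, 0 to 1, of the picture: columns of its width, rows of its height, round what is visible of it).
The state is a dict: "time_s": time; "joint_pos": joint angles; "joint_velocities": joint speeds; "effort": joint torques, N m; "position": TCP position; "tool_rot": TCP orientation; "force": force on the tool from outside, world axes, zero at the start; "moment": the same for the moment, N m; "opening": finger opening in m.
Only numpy, scipy, OpenCV 4.12 (cv2) and the standard library are available. Lean on these libraries where they do the work, as an engineer would, in place of code of your own. Each camera call takes 0.05 s, during which the arm holds its last target.

## Working session

There is one attempt and no reset: what is moved stays moved. The work goes in short steps, Python scripts to look and compute and a tool call to move; the robot and the scene stay as the last step left them, time stands still between calls to the robot, and variables do not carry over. Pictures are saved under pics/ and viewed, and the job is handed in when it is done.

Besides the shell and the picture viewer there is one more tool, called after "Call:" in YAML: its name, and indented under it one key for each argument. drive_tool: Moves the arm, as the interface text tells. Its arguments: {"type":"object","properties":{"linear":{"type":"array","items":{"type":"array","items":{"type":"number"}}},"yaw":{"type":"array","items":{"type":"number"}},"jaw":{"type":"number"},"squeeze":{"type":"number"}},"required":["linear","yaw"]}

```bash
mkdir -p pics; ls; cat > h.py <<'E'
from bench import *
import numpy as np, cv2
from scipy.spatial.transform import Rotation as R
def att(p):
    a=np.array(p["attitude"],float)
    if a.shape==(3,3): return a
    if a.size==3: return R.from_rotvec(a).as_matrix()
    return R.from_quat(a).as_matrix()
def ray(p,uv):
    K=np.array(p["intrinsics"]);k=p["k1"]
    d=cv2.undistortPoints(np.array(uv,float).reshape(-1,1,2),K,np.array([k,0,0,0,0.])).reshape(-1,2)
    v=np.c_[d[:,0],-d[:,1],-np.ones(len(d))]
    return v@att(p).T
def onz(p,uv,z):
    v=ray(p,uv);o=np.array(p["position"]);t=(z-o[2])/v[:,2]
    return o+v*t[:,None]
def proj(p,X):
    X=np.atleast_2d(X);c=(X-np.array(p["position"]))@att(p)
    a=np.c_[c[:,0]/-c[:,2],-c[:,1]/-c[:,2]];r2=(a**2).sum(1,keepdims=True)
    a=a*(1+p["k1"]*r2);K=np.array(p["intrinsics"])
    return np.c_[a[:,0]*K[0,0]+K[0,2],a[:,1]*K[1,1]+K[1,2]]
def save(p,n,crop=None,s=1):
    f=p["frame"][:,:,::-1]
    if crop: f=f[crop[1]:crop[3],crop[0]:crop[2]]
    cv2.imwrite("pics/"+n,cv2.resize(f,None,fx=s,fy=s,interpolation=cv2.INTER_CUBIC))
E
python3 - <<'E'
from h import *
for n in ["side","top"]:
    p=grab_frame(n);save(p,n+"0.png")
    print(n,p["shot"],p["position"],p["attitude"],p["intrinsics"],p["k1"])
    for l in ["warmer","cover","tab","reagent","rack","tube0_mid"]:
        for d in search_frame(p,l)[:5]:
            e=np.array(d["extent"])*[640,480,640,480];print(l,round(d["confidence"],2),e.round())
s=sense();print(s)
E
```

```text
pics
side 1 [ 0.29808338 -1.02019102  0.70112789] [ 1.01570491 -0.10392507 -0.16626543] [[517.99803339   0.         323.34017418]
 [  0.         517.99803339 239.83083484]
 [  0.           0.           1.        ]] -0.006312661231524179
warmer 0.76 [312. 203. 116. 115.]
cover 0.97 [344. 239.  41.  33.]
cover 0.95 [194. 319.  90.  71.]
cover 0.65 [418. 341.  72.  56.]
tab 0.51 [350. 261.  18.  12.]
reagent 0.81 [335. 294.  23.  40.]
reagent 0.64 [374. 185.  32.  25.]
rack 0.72 [374. 187.  31.  22.]
tube0_mid 0.57 [408. 231.   9.  13.]
top 2 [ 0.30033381 -0.02734443  1.08534947] [ 0.14441955 -0.11418393 -1.57669373] [[513.26450632   0.         320.57728241]
 [  0.         513.26450632 239.17385275]
 [  0.           0.           1.        ]] -0.1175564506160554
warmer 0.71 [252.  97. 182. 158.]
cover 0.95 [336. 163.  58.  56.]
cover 0.57 [455. 117.  66.  72.]
cover 0.56 [409. 297.  82.  78.]
tab 0.7 [380. 190.  28.  20.]
tab 0.31 [424. 220.  25.  23.]
reagent 0.77 [426. 221.  21.  20.]
tube0_mid 0.65 [348. 126.  12.  12.]
tube0_mid 0.16 [389. 191.  17.  22.]
{'time_s': 0.7, 'joint_pos': array([-1.25920849,  0.6890641 , -0.19456944,  1.56529411,  0.15729719,
        0.90247688, -0.21511822]), 'joint_velocities': array([ 1.52370009e-03,  1.75695288e-03,  1.49356684e-03, -7.56589517e-04,
       -4.95245461e-05,  4.97527083e-05, -3.88811042e-04]), 'effort': array([-4.03654285e-04, -5.27361488e+01, -1.26708437e+00, -1.53721780e+01,
       -5.19693922e-02, -8.01833921e-04,  1.30415478e-05]), 'position': array([0.17139274, 0.60107929, 0.23876594]), 'tool_rot': array([4.34977739e-01, 3.11131325e+00, 2.15621825e-04]), 'force': array([ 0.10194621, -0.19751133,  0.60723568]), 'moment': array([ 0.05054966,  0.03190231, -0.02446901]), 'opening': 0.08811532954321592}
```

View pics/side0.png

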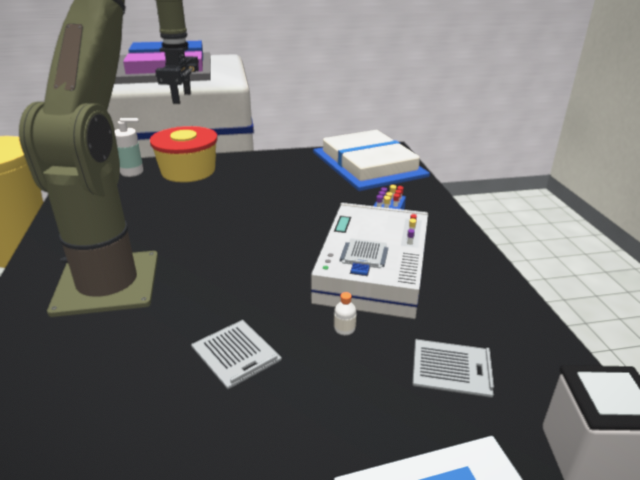

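View pics/top0.png

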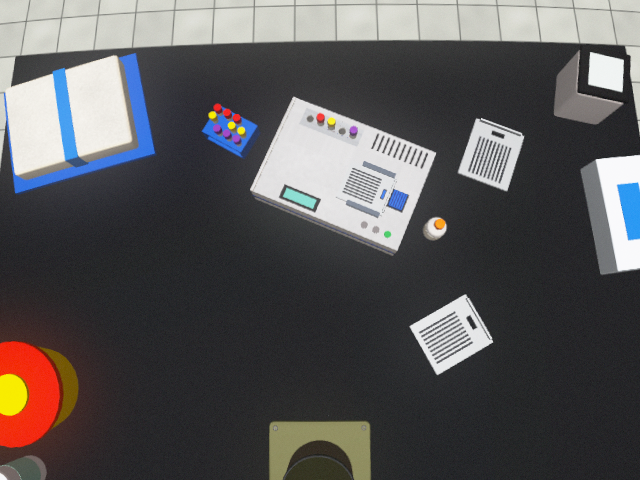

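```bash
python3 - <<'E'
from h import *
import pickle
p=grab_frame("top");q=grab_frame("side");pickle.dump((p,q),open("p0.pkl","wb"))
save(p,"topc.png",(240,85,450,265),3.8)
save(q,"sidec.png",(305,175,435,325),4)
for P,l in((p,"cover"),(p,"tab"),(q,"cover"),(q,"tab")):
    for d in silhouettes(P,l)[:2]:
        ys,xs=np.nonzero(d["mask"]);print(l,d["confidence"],xs.mean(),ys.mean(),len(xs),cv2.boxPoints(cv2.minAreaRect(np.c_[xs,ys].astype(np.float32))).round(1).tolist())
E
```

```text
cover 0.86 450.7011049723757 334.50662983425417 3620 [[407.8999938964844, 326.29998779296875], [466.6000061035156, 292.79998779296875], [494.79998779296875, 342.1000061035156], [436.1000061035156, 375.70001220703125]]
cover 0.85 490.8868911408957 153.86335403726707 3059 [[456.29998779296875, 174.10000610351562], [475.6000061035156, 116.19999694824219], [525.7000122070312, 132.89999389648438], [506.3999938964844, 190.8000030517578]]
tab 0.77 396.93333333333334 199.52333333333334 300 [[378.6000061035156, 202.0], [385.3999938964844, 185.0], [408.5, 194.1999969482422], [401.70001220703125, 211.3000030517578]]
cover 0.94 452.7574893009986 367.31526390870187 3505 [[409.79998779296875, 385.0], [416.0, 338.8999938964844], [497.29998779296875, 349.8999938964844], [491.0, 396.0]]
cover 0.88 235.72268408551068 353.2105106888361 3368 [[191.39999389648438, 344.20001220703125], [254.60000610351562, 309.29998779296875], [282.20001220703125, 359.20001220703125], [219.0, 394.20001220703125]]
tab 0.47 359.6703910614525 268.36871508379886 179 [[350.3999938964844, 272.5], [351.8999938964844, 261.70001220703125], [368.70001220703125, 264.1000061035156], [367.20001220703125, 274.8999938964844]]
tab 0.28 412.03508771929825 223.24561403508773 57 [[409.0, 219.0], [415.0, 219.0], [415.0, 228.0], [409.0, 228.0]]
```

View pics/topc.png

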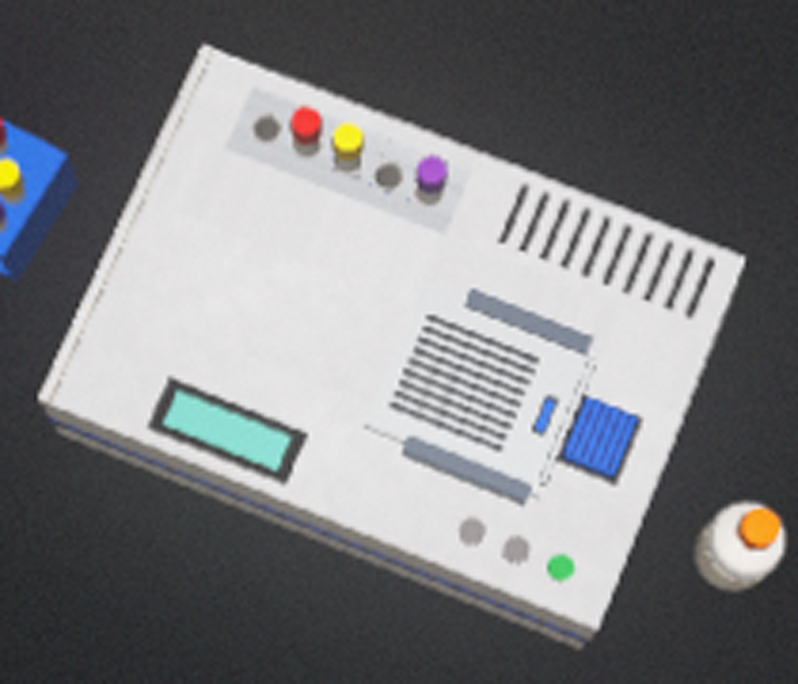

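View pics/sidec.png

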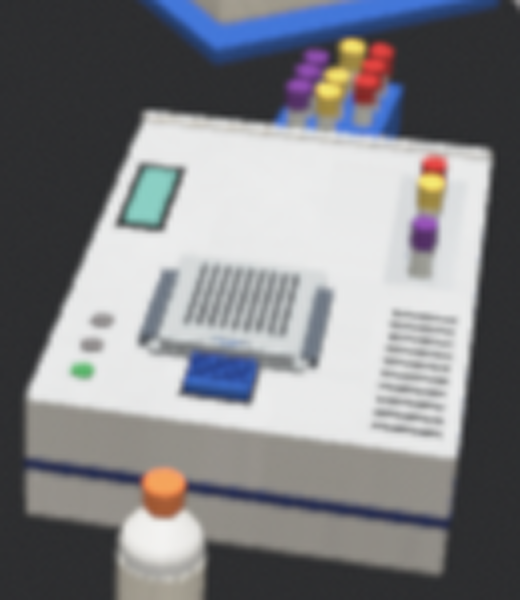

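```bash
cat > fit.py <<'E'
from h import *
import pickle
from scipy.optimize import least_squares
p,q=pickle.load(open("p0.pkl","rb"))
T=[((203,45),(110,160,85)),((40,400),(-110,160,85)),((745,258),(110,-160,80)),((598,630),(-110,-160,80)),((471,290),(33.5,-30,88)),((592,340),(33.5,-100,88)),((403,455),(-63.5,-30,88)),((526,503),(-63.5,-100,88)),((603,437),(-15,-123,89))]
S=[((143,112),(-110,160,85)),((490,150),(110,160,85)),((456,458),(110,-160,80)),((25,400),(-110,-160,80)),((443,575),(110,-160,0)),((25,515),(-110,-160,0)),((220,371),(-15,-123,89))]
tu=(np.array([a for a,_ in T])+.5)/3.8-.5+[240,85];tx=np.array([b for _,b in T])/1000
su=(np.array([a for a,_ in S])+.5)/4-.5+[305,175];sx=np.array([b for _,b in S])/1000
def W(a,X): return X@R.from_euler('z',a[2]).as_matrix().T+[a[0],a[1],0]
def f(a,w=(1,1)): return np.r_[(w[0]*(proj(p,W(a,tx))-tu)).ravel(),(w[1]*(proj(q,W(a,sx))-su)).ravel()]
for w in((1,1),(1,0),(0,1)):
    r=least_squares(f,[.5,-.1,2],args=(w,),x_scale=[.1,.1,1]);
    # try multi starts
    for y in(-2,0,-1,1,3):
        r2=least_squares(f,[.5,-.1,y],args=(w,));r=r2 if r2.cost<r.cost else r
    print(w,r.x,r.cost)
    if w==(1,1): a=r.x;print(f(a).reshape(-1,2).round(1).tolist())
E
python3 fit.py
```

```text
(1, 1) [ 0.60628248 -0.05590936 -0.40598517] 6.335440345482378
[[-0.6, -0.2], [-0.9, 0.3], [-0.1, 0.4], [-0.1, 0.5], [-0.3, 0.2], [0.1, -0.2], [-0.5, -0.2], [-0.2, 0.4], [-0.8, 0.0], [0.3, 0.2], [0.1, 0.3], [0.4, 0.4], [0.5, 0.2], [-0.5, 2.2], [0.6, 1.9], [0.3, -0.1]]
(1, 0) [ 0.60654205 -0.05664415  5.8773461 ] 0.7532244244043335
(0, 1) [ 0.60641795 -0.05307695  5.87800513] 2.6903866423206018
```

```bash
cat >> fit.py <<'E'
S2=[0,1,2,3,6];su=su[S2];sx=sx[S2]
r=least_squares(f,a);a=r.x;print(a,r.cost);np.save("a.npy",a)
for y in(-123,-121,-106,-10,0):print(y,W(a,np.array([[-.015,y/1000,.082]])))
print("dirs y",-np.sin(a[2]),np.cos(a[2]))
for n in((78,12),(78,60),(78,84)):print(n,proj(p,W(a,np.array([[n[0]/1000,n[1]/1000,.115]]))))
E
python3 fit.py; python3 -c "
from h import *
print(sense()['time_s'])"
```

```text
(1, 1) [ 0.60628248 -0.05590936 -0.40598517] 6.335440345482378
[[-0.6, -0.2], [-0.9, 0.3], [-0.1, 0.4], [-0.1, 0.5], [-0.3, 0.2], [0.1, -0.2], [-0.5, -0.2], [-0.2, 0.4], [-0.8, 0.0], [0.3, 0.2], [0.1, 0.3], [0.4, 0.4], [0.5, 0.2], [-0.5, 2.2], [0.6, 1.9], [0.3, -0.1]]
(1, 0) [ 0.60654205 -0.05664415  5.8773461 ] 0.7532244244043335
(0, 1) [ 0.60641795 -0.05307695  5.87800513] 2.6903866423206018
[ 0.60619567 -0.05637667 -0.40591738] 1.5934672908461922
-123 [[ 0.54384656 -0.16345883  0.082     ]]
-121 [[ 0.54463628 -0.16162135  0.082     ]]
-106 [[ 0.55055921 -0.14784024  0.082     ]]
-10 [[ 0.58846594 -0.05964115  0.082     ]]
0 [[ 0.59241456 -0.05045375  0.082     ]]
dirs y 0.3948617614148456 0.9187405451880121
(78, 12) [[353.13836324 129.54756173]]
(78, 60) [[330.93515163 120.94361133]]
(78, 84) [[319.90492354 116.69279526]]
1.0
```

Call:
drive_tool:
  linear:
    - [3, -3, 0]
    - [3, -3, 0]
    - [3, -3, 0]
    - [3, -3, 0]
    - [3, -3, 0]
    - [3, -3, 0]
    - [3, -3, 0]
    - [3, -3, 0]
    - [2, -3.6, 0]
    - [2, -3.6, 0]
  yaw: [-0.08, -0.08, -0.08, -0.08, -0.08, -0.08, -0.08, -0.08, -0.08, -0.08]
  jaw: 0
  squeeze: 20

```text
time_s: 1.83
position: [0.4485, 0.2919, 0.2389]
tool_rot: [1.618, 2.693, 0.002]
force: [0.3, -0.2, 0.4]
opening: 0.0238
```

Call:
drive_tool:
  linear:
    - [2, -3.5, 0]
    - [2, -3.5, 0]
    - [2, -3.5, 0]
    - [2, -3.5, 0]
    - [1, -3.8, 0]
    - [1, -3.9, 0]
    - [0, -4, 0]
    - [0, -4, 0]
    - [0, -4, 0]
    - [0, -4, 0]
  yaw: [-0.09, -0.09, -0.09, -0.09, -0.09, -0.09, -0.09, -0.09, -0.09, -0.089]

```text
time_s: 2.67
position: [0.547, -0.0854, 0.2389]
tool_rot: [2.627, 1.723, 0.001]
force: [0.8, -0.3, 1.0]
opening: 0.0005
```

Call:
drive_tool:
  linear:
    - [-0.6, -3.4, -1.5]
    - [0, -3.3, -2]
    - [0, 0, -2]
    - [0, 0, -2]
    - [0, 0, 0]
    - [0, 0, 0]
  yaw: [0, 0, 0, 0, 0, 0]

```text
time_s: 3.17
position: [0.5406, -0.1502, 0.1633]
tool_rot: [-2.622, -1.727, 0.002]
force: [0.6, -0.6, 1.1]
opening: 0.0006
```

```bash
python3 - <<'E'
from h import *
import pickle
a=np.load("a.npy")
p=grab_frame("top");q=grab_frame("side");pickle.dump((p,q),open("p1.pkl","wb"))
save(p,"top1.png",(240,85,450,265),3.8)
save(q,"side1.png",(305,175,435,325),4)
s=sense();P=s["position"];t=R.from_rotvec(s["tool_rot"]).as_matrix()
Wm=R.from_euler('z',a[2]).as_matrix()
print(s["time_s"],P,(Wm.T@(P-[a[0],a[1],0]))*1000,(Wm.T@t).round(3),s["joint_pos"],s["force"],s["opening"])
print(proj(p,P),proj(q,P))
E
```

```text
3.2667 [ 0.54197534 -0.15028285  0.16478155] [ -21.92186172 -111.63356804  164.78154591] [[-0.001  1.     0.002]
 [ 1.     0.001  0.001]
 [ 0.001  0.002 -1.   ]] [ 0.09575373  0.71403901  0.15737519  1.84161522 -0.18368613  0.59810423
 -0.03776216] [-0.34141665  0.13238958 -0.08677798] 0.0005096045731619637
[[395.93419271 190.93631499]] [[359.18845098 232.99637184]]
```

View pics/side1.png

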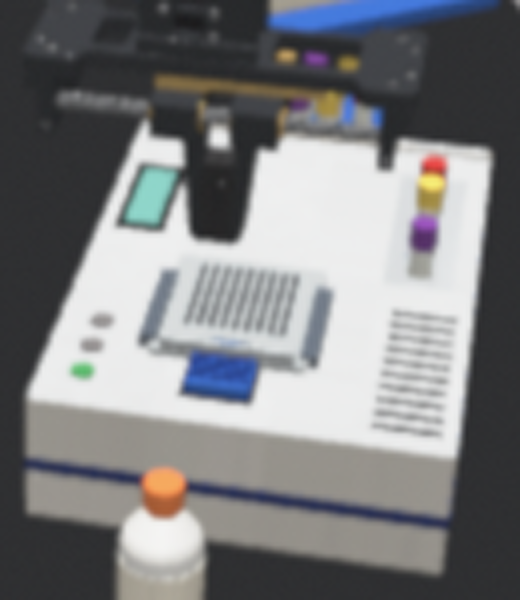

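View pics/top1.png

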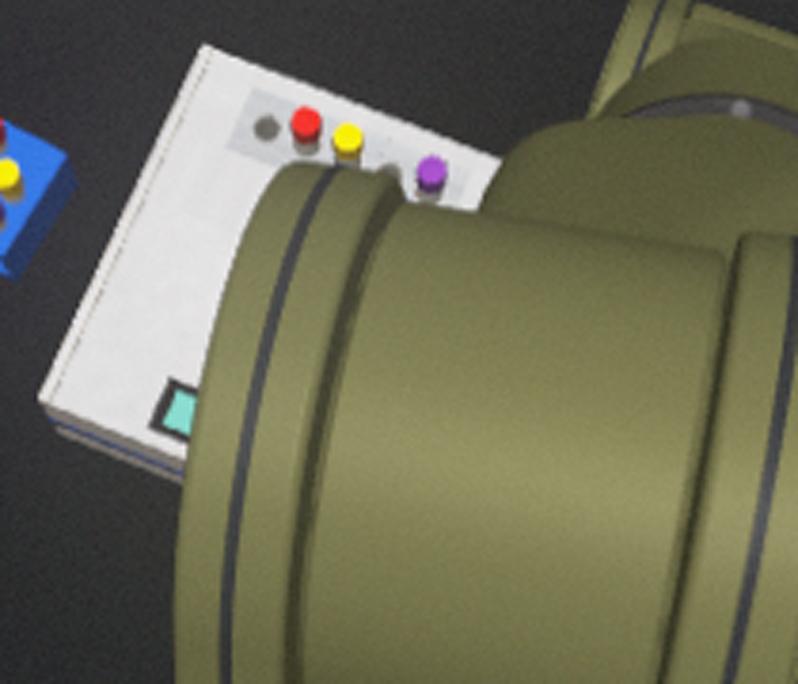

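Call:
drive_tool:
  linear:
    - [0.27, -1.13, -2]
    - [0, 0, -2]
    - [0, 0, -2]
    - [0, 0, -0.5]
    - [0, 0, 0]
    - [0, 0, 0]
  yaw: [0, 0, 0, 0, 0, 0]

```text
time_s: 3.77
position: [0.5447, -0.1618, 0.0999]
tool_rot: [2.622, 1.728, 0.002]
force: [0.4, -0.2, -0.5]
opening: 0.0005
```

```bash
cat >> h.py <<'E'
def st():
    a=np.load("a.npy");s=sense();P=s["position"];Wm=R.from_euler('z',a[2]).as_matrix()
    print(s["time_s"],P.round(4),"W mm",((Wm.T@(P-[a[0],a[1],0]))*1000).round(1),"F warmer",(Wm.T@s["force"]).round(2))
E
python3 - <<'E'
from h import *
q=grab_frame("side");save(q,"side2.png",(325,225,415,305),6)
st()
E
```

```text
3.8167 [ 0.5449 -0.162   0.1002] W mm [ -14.6 -121.2  100.2] F warmer [-0.31  0.12 -0.38]
```

View pics/side2.png

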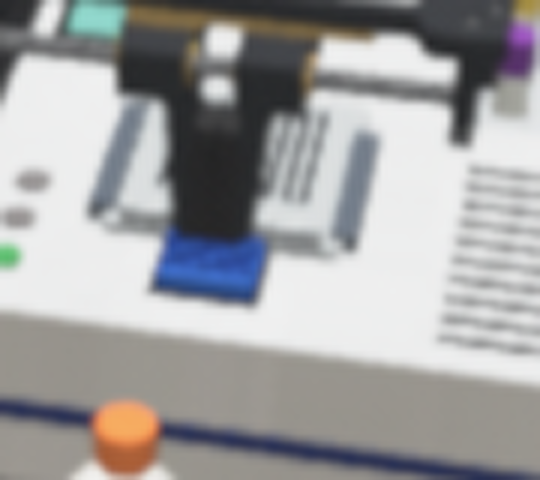

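Call:
drive_tool:
  linear:
    - [0, 0, -0.8]
    - [0, 0, -0.3]
    - [0, 0, -0.2]
    - [0, 0, 0]
    - [0, 0, 0]
  yaw: [0, 0, 0, 0, 0]

```text
time_s: 4.23
position: [0.5446, -0.162, 0.0862]
tool_rot: [2.623, 1.728, 0.002]
force: [1.0, 0.7, 3.8]
opening: 0.0004
```

Call:
drive_tool:
  linear:
    - [0, 0, -0.2]
    - [0, 0, -0.2]
    - [0, 0, 0]
    - [0, 0, 0]
  yaw: [0, 0, 0, 0]

```text
time_s: 4.57
position: [0.5446, -0.162, 0.0825]
tool_rot: [2.623, 1.727, 0.002]
force: [1.7, 0.2, 8.1]
opening: 0.0004
```

```bash
python3 - <<'E'
from h import *
q=grab_frame("side");save(q,"side3.png",(325,225,415,305),6)
st()
E
```

```text
4.6167 [ 0.5447 -0.162   0.0825] W mm [ -14.8 -121.4   82.5] F warmer [0.26 1.3  8.97]
```

View pics/side3.png

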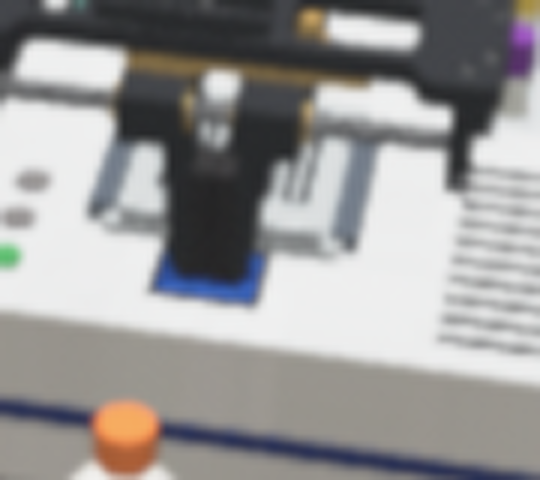

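Call:
drive_tool:
  linear:
    - [0.12, 0.28, 0]
    - [0.12, 0.28, 0]
    - [0.08, 0.18, 0]
    - [0.08, 0.18, 0]
    - [0.08, 0.18, 0]
    - [0, 0, 0]
  yaw: [0, 0, 0, 0, 0, 0]

```text
time_s: 5.12
position: [0.5475, -0.1547, 0.0824]
tool_rot: [2.623, 1.722, -0.005]
force: [-2.4, -4.9, 8.5]
opening: 0.0005
```

```bash
python3 - <<'E'
from h import *
q=grab_frame("side");save(q,"side4.png",(325,225,415,305),6)
st()
E
```

```text
5.1667 [ 0.5475 -0.1547  0.0824] W mm [ -15.1 -113.6   82.4] F warmer [ 0.47 -5.38  9.03]
```

View pics/side4.png

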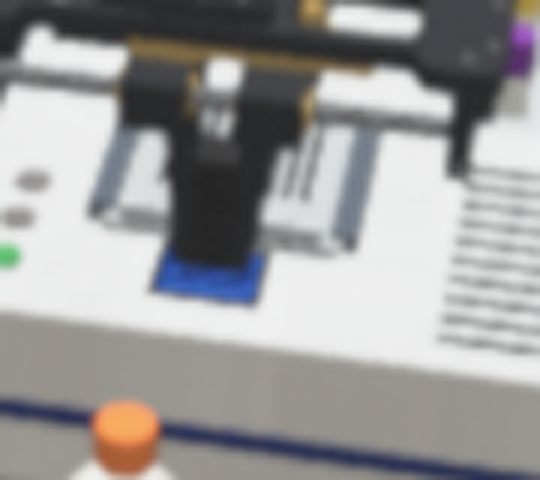

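Call:
drive_tool:
  linear:
    - [0.08, 0.18, 0]
    - [0.08, 0.18, 0]
    - [0.08, 0.18, 0]
    - [0, 0, 0]
  yaw: [0, 0, 0, 0]

```text
time_s: 5.5
position: [0.5498, -0.1494, 0.0824]
tool_rot: [2.624, 1.722, -0.005]
force: [-2.0, -5.6, 9.3]
opening: 0.0006
```

```bash
python3 - <<'E'
from h import *
q=grab_frame("side");save(q,"side5.png",(325,225,415,305),6)
st()
E
```

```text
5.55 [ 0.5498 -0.1494  0.0824] W mm [ -15.1 -107.7   82.4] F warmer [-0.43 -5.44  8.32]
```

View pics/side5.png

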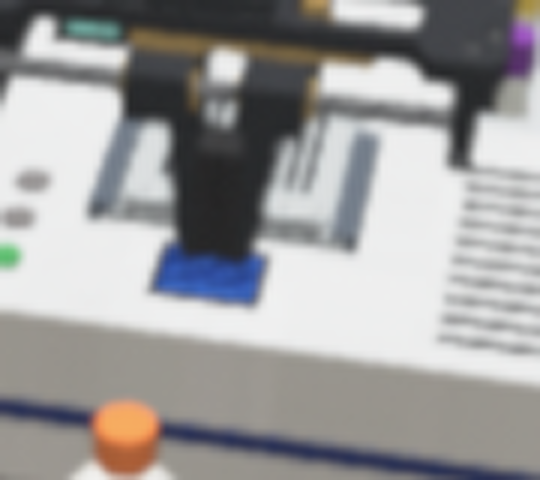

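Call:
drive_tool:
  linear:
    - [0.08, 0.18, 0]
    - [0.08, 0.18, 0]
    - [0.12, 0.28, 0]
    - [0.12, 0.28, 0]
    - [0.12, 0.28, 0.05]
    - [0, 0, 0.1]
    - [0, 0, 0.1]
    - [0, 0, 0.1]
  yaw: [0, 0, 0, 0, 0, 0, 0, 0]

```text
time_s: 6.22
position: [0.5556, -0.1334, 0.0849]
tool_rot: [-2.623, -1.727, 0.001]
force: [-0.0, -0.9, 0.5]
opening: 0.0004
```

```bash
python3 - <<'E'
from h import *
q=grab_frame("side");save(q,"side6.png",(325,225,415,305),6)
st()
E
```

```text
6.2667 [ 0.5558 -0.1331  0.085 ] W mm [-16.1 -90.4  85. ] F warmer [ 0.54 -0.37  0.09]
```

View pics/side6.png

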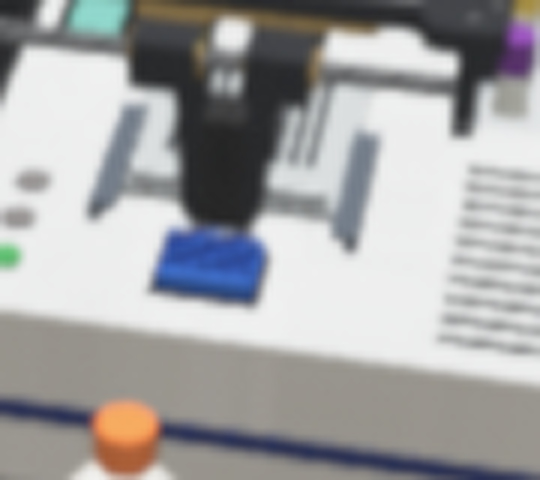

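```bash
python3 - <<'E'
from h import *
import pickle
p,q=pickle.load(open("p1.pkl","rb"));a=np.load("a.npy");Wm=R.from_euler('z',a[2]).as_matrix()
v=Wm.T@ray(q,[[401.7,247.0]])[0];o=Wm.T@(np.array(q["position"])-[a[0],a[1],0])
for y in(-.128,-.09,-.053):
    t=(y-o[1])/v[1];print((o+t*v)*1000)
E
```

```text
[  66.22820706 -128.          154.22860371]
[ 64.87661823 -90.         130.58985516]
[ 63.56059752 -53.         107.57317895]
```

Call:
drive_tool:
  linear:
    - [0.2, 0.36, 0.1]
    - [0.2, 0.36, 0]
    - [0.2, 0.46, 0]
    - [0.2, 0.46, 0]
    - [0.2, 0.46, 0]
    - [0.2, 0.46, 0]
    - [0.2, 0.46, 0]
    - [0.2, 0.46, 0]
    - [0, 0, 0]
  yaw: [0, 0, 0, 0, 0, 0, 0, 0, 0]

```text
time_s: 7.02
position: [0.5729, -0.0969, 0.0862]
tool_rot: [-2.622, -1.73, -0.002]
force: [0.8, -0.3, -0.6]
opening: 0.0003
```

```bash
python3 - <<'E'
from h import *
q=grab_frame("side");save(q,"side7.png",(325,205,435,305),6)
st()
E
```

```text
7.0667 [ 0.5726 -0.0977  0.0862] W mm [-14.6 -51.3  86.2] F warmer [-0.17 -0.65 -0.03]
```

View pics/side7.png

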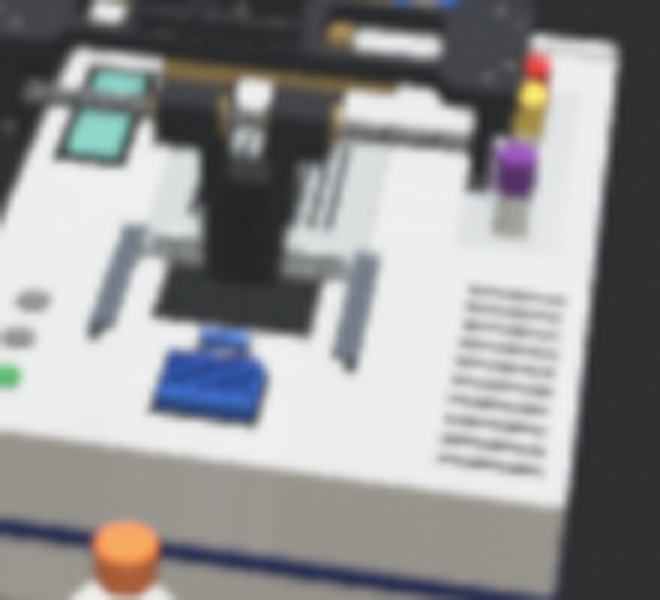

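Call:
drive_tool:
  linear:
    - [0.16, 0.38, 0]
    - [0.16, 0.38, 0]
    - [0.16, 0.37, 0]
    - [0.16, 0.37, 0]
    - [0.16, 0.37, 0]
    - [0.16, 0.37, 0]
    - [0.16, 0.37, 0]
    - [0.16, 0.37, 0]
    - [0.16, 0.37, 0]
    - [0, 0, 0]
  yaw: [0, 0, 0, 0, 0, 0, 0, 0, 0, 0]

```text
time_s: 7.9
position: [0.5871, -0.0638, 0.0862]
tool_rot: [-2.622, -1.73, -0.001]
force: [0.4, 0.1, -0.7]
opening: 0.0003
```

```bash
python3 - <<'E'
from h import *
q=grab_frame("side");save(q,"side8.png",(325,185,435,285),6)
st()
a=np.load("a.npy");Wm=R.from_euler('z',a[2]).as_matrix()
print(((proj(q,(np.array([[x,y,.08] for x in(-.051,.021) for y in(-.01,)]+[[-.045,-.01,.08],[.015,-.01,.08]]))@Wm.T+[a[0],a[1],0])-[325,185]+.5)*6).round())
E
```

```text
7.95 [ 0.5869 -0.0643  0.0862] W mm [-14.6 -14.9  86.2] F warmer [-0.35 -0.74  0.15]
[[165. 340.]
 [354. 363.]
 [180. 342.]
 [338. 361.]]
```

View pics/side8.png

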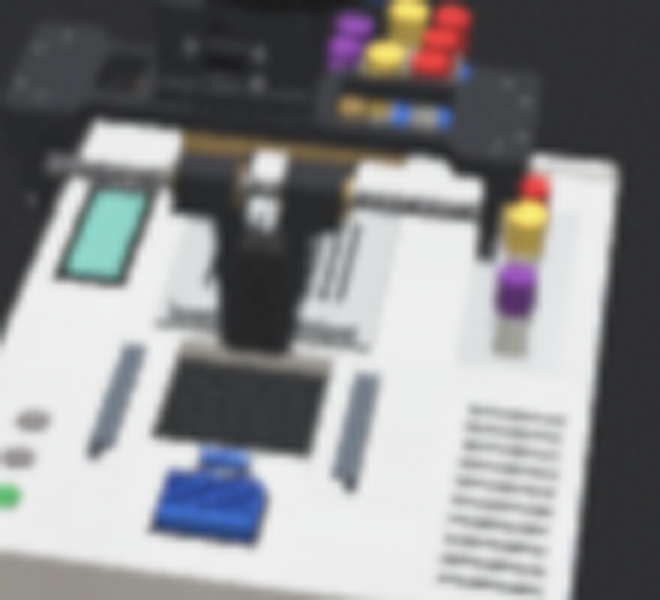

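Call:
drive_tool:
  linear:
    - [0.12, 0.28, 0]
    - [0.1, 0.22, 0]
    - [0, 0, 0]
    - [-0.2, -0.46, 0]
    - [-0.4, -0.92, 0]
    - [-0.4, -0.92, 0.5]
    - [-0.2, -0.46, 2]
    - [0, 0, 3]
    - [0, 0, 3]
    - [0, 0, 3]
  yaw: [0, 0, 0, 0, 0, 0, 0, 0, 0, 0]

```text
time_s: 8.78
position: [0.5756, -0.0899, 0.2027]
tool_rot: [2.626, 1.725, -0.002]
force: [0.5, -0.3, -0.8]
opening: 0.0003
```

Call:
drive_tool:
  linear:
    - [-1, -3.5, 2]
    - [-1, -3.5, 2]
    - [-1, -3.5, 2]
    - [-2, -3.5, 0]
    - [-2, -3.5, 0]
    - [-2, -3.5, 0]
    - [-2, -3.5, 0]
    - [-2, -3.5, 0]
    - [0, 0, 0]
    - [0, 0, 0]
  yaw: [0, 0, 0, 0, 0, 0, 0, 0, 0, 0]

```text
time_s: 9.62
position: [0.443, -0.3719, 0.2617]
tool_rot: [2.63, 1.716, -0.003]
force: [0.3, 0.7, 0.8]
opening: 0.0008
```

```bash
python3 - <<'E'
from h import *
q=grab_frame("side");p=grab_frame("top");save(q,"side9.png",(305,175,435,325),4);save(p,"top9.png",(190,85,450,265),3)
st()
a=np.load("a.npy");Wm=R.from_euler('z',a[2]).as_matrix()
X=(np.array([[-.051,-.01,.086],[.021,-.01,.086]]))@Wm.T+[a[0],a[1],0]
print(((proj(q,X)-[305,175]+.5)*4).round(),((proj(p,X)-[190,85]+.5)*3).round())
E
```

```text
9.7167 [ 0.4464 -0.3676  0.2613] W mm [ -23.9 -349.   261.3] F warmer [-0.62  0.61 -0.03]
[[190. 258.]
 [316. 273.]] [[447. 332.]
 [488. 236.]]
```

View pics/side9.png

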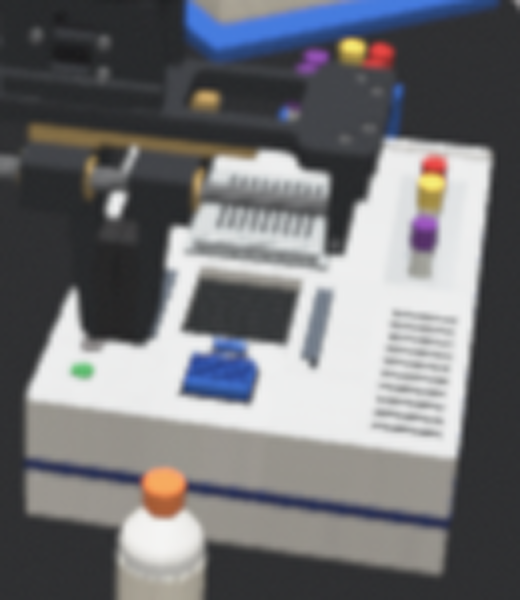

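View pics/top9.png

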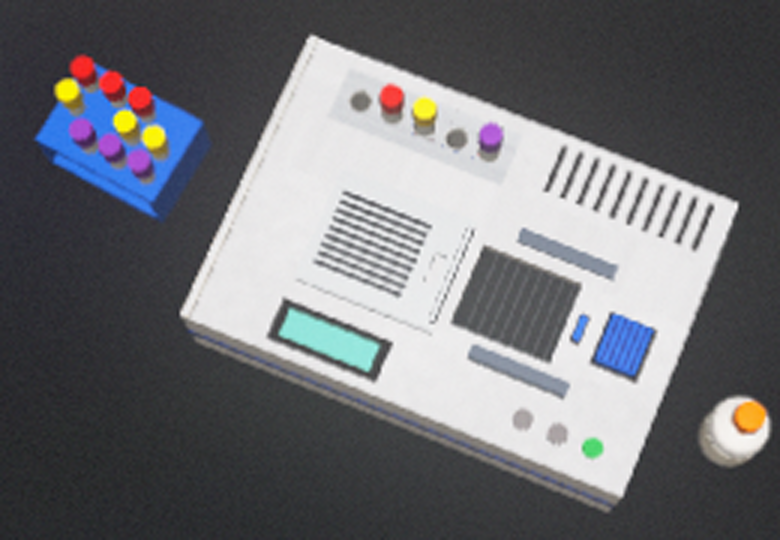

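```bash
python3 -c "
from h import *
st();print(hand_in())"
```

```text
9.7167 [ 0.4464 -0.3676  0.2613] W mm [ -23.9 -349.   261.3] F warmer [-0.62  0.61 -0.03]
the job is handed in; nothing more can be done
None
```

The filter is fully uncovered, and I handed the job in at about 9.7 s. No verdict was reported.

**What I did:** I pressed the blue tab to its stop with closed fingertips; the TCP was at z 82.4 mm with about 8 N. Keeping it pressed, I pushed the cover out of its catch. I then raised the tips to z 86 mm, slid the cover the rest of the way along the rails line, and backed off before lifting the arm clear. The cover I moved was the one in the rails, top picture (365,190). I left the two larger look-alikes at (491,155) and (450,335) alone.

**Last checks, from the pictures:**
- **Cover:** it looks flat on the deck, with both ends of its end wall about 8 mm past the y -10 mm line.
- **Tab:** it looks to be back out, level with where it started.
- **Tubes, bottle and rack:** all look to be in their original places.
- **Arm:** it stands clear of everything, with force readings near zero.

**Disagreement:** two bottom-corner points of the warmer in the side picture missed my pose fit by about 2 px. I left them out, and the remaining points agreed to within about 1 px.

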